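# Try out the refitted roller catch on the sample cupboard

## Task

The roller catch of the small white sample cupboard has just been refitted and we want to know that it works with a loaded door. Stand the blue can upright in the black pocket on the inside of the open door, push the door shut until it snaps into the catch and let go of it, then pull it through the catch again and leave it wide open, roughly square to the cupboard's front, with the can still standing in its pocket. Do not slam the door or force it on after it has come home, and leave the other things on the table where they are.

Things in the scene. Friction and masses are not known exactly. Their poses are not given: they have to be found in the camera images.
- cupboard: Small white cupboard with a black top, 150 deep (door shut) x 200 wide x 204 mm high, fixed on the table. Origin at the centre of its underside; its open front, covered by the door when shut, faces its own -x; z is up. The upright hinge line of the door is at (-75, +100) mm in its x, y; the carcass begins 11 mm behind that line.
- door (a joint): Angle of the door in rad: 0 = parallel to the cupboard's front, growing as it opens (clockwise seen from above), end stop 1.6. Sprung hinge with friction: let go below about 0.6 and not caught, the door swings open by itself to about 0.6; from there to about 1.5 it stays where it is left. Swinging it takes 1 to 3 N at the handle until the catch is met.
- catch (a point): Middle of the catch, under the roof, 160 mm from the hinge line. Its sprung roller is met 12 mm before home and resists with up to 15 N at the handle; past the top, 5 mm before home, the force reverses and the roller draws the door onto a rubber stop. Home is not known (catch screwed on by eye): -0.05 to 0.11 rad, a 24 mm range. Pulling out takes 5 to 10 N. Over 15 N on the stop is forcing it.
- door_handle (a point): Point to grip on the upright round steel bar handle, 12 mm thick, on the door's outer face near its free edge: 160 mm from the hinge line along the door, 51 mm out from the inner face (bar 29 mm clear of the outer face), 160 mm above the table. The bar's top is 34 mm higher, 6 mm below the door's top; it can be pinched from above, along the door. Axes as door_hinge.
- door_hinge (a point): Point on the hinge line, 100 mm above the table. The white door panel is 16 mm thick, 196 mm wide, its top 198 mm above the table. Axes turn with the door: -y runs along the door from the hinge to the free edge, +x is the normal of its inner face, which contains the hinge line (the panel lies at x = -16 to 0 mm), z up.
- pocket (a point): Centre of the inner floor of the open-topped black pocket carried by the inside of the door, 94 mm above the table, 85 mm from the hinge line along the door and 52 mm in from the inner face. Inside 54 x 54 mm, walls 18 mm high and 4 mm thick. Axes as door_hinge.
- blue_can_center (a point): Centre of the closed blue can with aluminium lid: upright cylinder 44 mm in diameter, 85 mm high, about 0.16 kg, standing on the table; z up.
- red_can: Red can, same size, bystander. Origin at the centre of its underside.
- yellow_can: Yellow can, same size, bystander. Origin at the centre of its underside.
- bowl: White ceramic cupping bowl, 120 mm wide, 65 mm high, bystander. Origin at the centre of its underside.
- cup: Blue mug, 80 mm wide, 80 mm high, bystander. Origin at the centre of its underside.
- saucer: Glass saucer, 120 mm wide, bystander. Origin at the centre of its underside.
- spoon: Cupping spoon lying on the table, bystander.
Not all that is in view belongs to the job. Of the things that look like the part that bears blue_can_center, the middle-sized one is meant.

How it is judged:
By the outcome, as a careful person would: the job done as asked, in the order asked, and still so for the second after the job is handed in, with the robot touching nothing.
It also fails if it takes over 72 s, if anything falls off the work surface, if the arm or the gripper's body presses on something with over 40 N, if the wrist force passes 120 N, or if a joint passes its speed limit or range.

## Robot

A 6-joint arm with a two-finger parallel gripper is mounted at the origin on the work surface. World frame = base frame: x ahead of the robot, y to its left, z up, the work surface at z = 0. Lengths are in mm, angles in rad, forces in N, time in s.
With the tool pointing down it reaches from about 300 to 750 mm from the base axis. Payload 8.5 kg.
Tool frame: the origin (TCP) lies midway between the tips of the shut fingers; the grasp point (between the pads) lies 19 mm behind it; z points along the fingers, y is the line along which they close (so a half turn about z gives the same grasp; the last joint's range is limited). The gripper opens to 85 mm and grips with 20 to 120 N. Pads are 22 mm wide; open, the fingers measure 114 mm over their backs; the gripper's body (76 mm by 85 mm) begins 54 mm behind the grasp point. The pads swing forward as they close: fully open they stand 13 mm farther back than shut.
Start: joints at [0.93, 0.381, 1.297, -0, 1.464, -0.215], TCP at [227.167, 500.875, 231.322] pointing down, gripper open.
Joint ranges: [-3.11, 3.11], [-0.89, 2.33], [0.22, 2.48], [-1.42, 4.56], [0.17, 2.85], [-2.88, 2.88]. Speed limits (rad/s): [2.39, 2.39, 3.14, 3.14, 3.14, 3.14].

## Interface

Orientations are given as a unit quaternion [w, x, y, z].
In Python, from bench import env, eyes, ticket gives the robot as it stands. The module is installed in compiled form; this text tells all that it offers.
- The arm moves only by the tool carry_out, never from a script. Its argument "deltas" is one flat list of numbers, 5 for each row, row after row: the shift along the world's x, y, z in mm, then the turn about the world's z in rad, then the finger opening in mm, from 0 to 85.4. A call has 1 to 5 rows; each row is the pose to reach, as a shift and turn from the pose commanded when the call began; what a row does not reach only later rows make up. A row lasts 1/8 s, in which the tool goes at most 62.5 mm and 10.7 degrees, less where a joint would pass 70% of its speed; a pose out of reach is approached as far as the arm can. A call with a gripper value outside its range is refused whole. The fingers move at their own pace and stop on an object; "force" is the grip in N (left out, the last holds). Time passes only in rows, so rows that repeat a pose let the fingers close. It gives the time, the measured TCP pose, the force, the opening and the grip force at its end, in the units of the state.
- env.get_obs(): the state, without advancing time (a new reading comes with each control period).
- eyes.read_camera(name): name is "scene" or "top" or "wrist"; returns a dict with "pixels" (480x640x3 uint8, blue, green, red), "fx", "fy", "cx", "cy" (pixels), "R" (3x3) and "t" (3): a world point X has camera coordinates R X + t; the wrist camera has in their place "hand_eye" (4x4, takes a point from camera to tool coordinates, whose origin is the TCP and whose axes are the flange's). Camera axes: x right, y down, z forward; pixel columns grow to the right and rows downward; lengths in mm; the calibration is good to about 2 mm. A picture is of the moment at which its call begins: read the wrist's pose just before it. There is no depth.
- ticket.job_done(): hands the job in; it is judged then, once.
The state is a dict: "t": time; "joint_pos": joint angles; "qvel": joint speeds; "effort": joint torques, N m; "tcp_pos": TCP position; "orientation": TCP orientation; "ft_force": force on the tool from outside, world axes, zero at the start; "torque": the same for the moment, N m; "grip_width": finger opening in mm; "grasp_force": force on a finger pad.
Only numpy, scipy, OpenCV 4.12 (cv2) and the standard library are available. Lean on these libraries where they do the work, as an engineer would, in place of code of your own. Each camera call takes 0.05 s, during which the arm holds its last target. There are 200 camera calls.

## Working session

There is one attempt and no reset: what is moved stays moved. The work goes in short steps, Python scripts to look and compute and a tool call to move; the robot and the scene stay as the last step left them, time stands still between calls to the robot, and variables do not carry over. Pictures are saved under pics/ and viewed, at most 10 in all, crops included, and the job is handed in when it is done.

Besides the shell and the picture viewer there is one more tool, called after "Request:" by a JSON object that holds its "fn" and its "kwargs", one argument or row to a line. carry_out: Moves the arm, as the interface text tells. Its arguments: {"type":"object","properties":{"deltas":{"type":"array","items":{"type":"number"}},"force":{"type":"number"}},"required":["deltas"]}

```bash
mkdir -p pics
python3 - <<'E'
from bench import env,eyes
import cv2,numpy as np
o=env.get_obs();print({k:np.round(v,3) for k,v in o.items()})
for n in("scene","top"):
    c=eyes.read_camera(n);cv2.imwrite(f"pics/{n}0.png",c["pixels"]);print(n,c["fx"],c["cx"],c["cy"],np.round(c["R"],3).tolist(),np.round(c["t"],1))
E
```

```text
{'t': np.float64(0.0), 'joint_pos': array([ 0.93 ,  0.381,  1.298, -0.   ,  1.464, -0.215]), 'qvel': array([-0.001,  0.   ,  0.   , -0.   , -0.001, -0.002]), 'effort': array([ 0.0000e+00, -4.4846e+01, -2.3128e+01, -0.0000e+00,  5.0000e-03,
       -0.0000e+00]), 'tcp_pos': array([227.013, 500.636, 230.71 ]), 'orientation': array([-0.   ,  0.211,  0.977, -0.001]), 'ft_force': array([-0.7  , -0.779,  0.424]), 'torque': array([-0.003,  0.021, -0.02 ]), 'grasp_force': np.float64(0.0), 'grip_width': np.float64(85.166)}
scene 439.8474206002894 322.8720784923673 239.13332337302788 [[0.772, 0.636, -0.007], [0.499, -0.612, -0.614], [-0.395, 0.47, -0.789]] [-438.5 -229.8 1347. ]
top 450.9526214266884 319.00912757012856 241.09494725448215 [[-0.01, -1.0, -0.013], [-0.999, 0.011, -0.05], [0.05, 0.013, -0.999]] [  10.4  558.2 1428.3]
```

View pics/scene0.png

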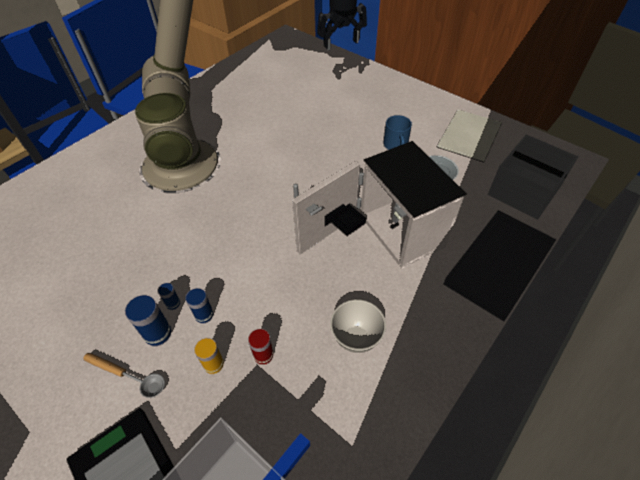

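View pics/top0.png

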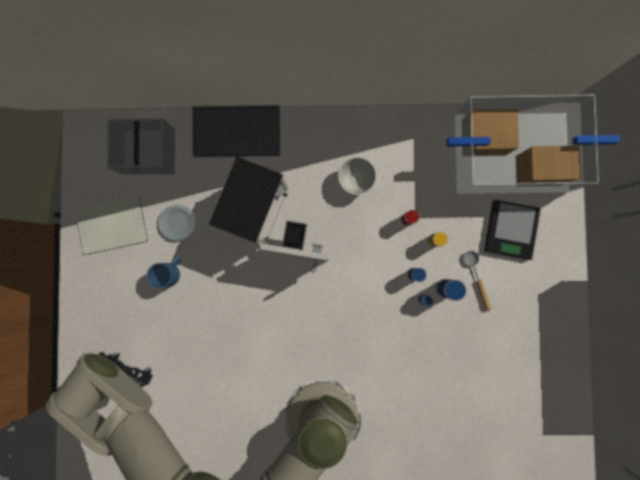

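Top view: the three blue cans are at (417,274) for the middle-sized one, (452,289) for the large and (425,300) for the small. The cupboard's black top is around (247,200), the hinge near (257,245), the pocket at (294,235) and the door's free edge near (327,255).

```bash
cat > h.py <<'E'
from bench import env,eyes
import cv2,numpy as np
from scipy.spatial.transform import Rotation as Ro
def cam(n):
    o=env.get_obs();c=eyes.read_camera(n)
    if n=="wrist":
        q=o["orientation"];T=np.eye(4);T[:3,:3]=Ro.from_quat([q[1],q[2],q[3],q[0]]).as_matrix();T[:3,3]=o["tcp_pos"]
        M=np.linalg.inv(T@np.array(c["hand_eye"]));c["R"]=M[:3,:3];c["t"]=M[:3,3]
    c["R"]=np.array(c["R"]);c["t"]=np.array(c["t"]);return c
def ray(c,p,z):
    p=np.atleast_2d(p).astype(float)
    d=np.c_[(p[:,0]-c["cx"])/c["fx"],(p[:,1]-c["cy"])/c["fy"],np.ones(len(p))]@c["R"]
    C=-c["R"].T@c["t"];return C+d*((z-C[2])/d[:,2])[:,None]
def proj(c,X):
    k=np.atleast_2d(X)@c["R"].T+c["t"];return np.c_[c["fx"]*k[:,0]/k[:,2]+c["cx"],c["fy"]*k[:,1]/k[:,2]+c["cy"]]
def blobs(m,amin=15):
    cs,_=cv2.findContours(m.astype(np.uint8),cv2.RETR_EXTERNAL,cv2.CHAIN_APPROX_NONE)
    return [k for k in cs if cv2.contourArea(k)>amin]
E
python3 - <<'E'
from h import *
c=cam("top");im=c["pixels"];hsv=cv2.cvtColor(im,cv2.COLOR_BGR2HSV)
m=im.max(2)<45
for k in blobs(m,100):
    x,y,w,h=cv2.boundingRect(k)
    if 180<x<320 and 150<y<260:
        r=cv2.minAreaRect(k);z=204 if cv2.contourArea(k)>1500 else 94
        P=ray(c,cv2.boxPoints(r),z)[:,:2];print("black",cv2.contourArea(k),np.round(r[0]),np.round(P).tolist(),np.round(np.linalg.norm(np.diff(P,axis=0),axis=1)),np.round(P.mean(0)))
m=(hsv[...,0]>100)&(hsv[...,0]<130)&(hsv[...,1]>130)
for k in blobs(m):
    r=cv2.minEnclosingCircle(k)
    if 380<r[0][0]<480 and r[0][1]>220: print("blue",np.round(r[0],1),round(r[1],1),np.round(ray(c,r[0],85)),np.round(ray(c,r[0],45)))
s=im[140:275,195:345];cv2.imwrite("pics/topc.png",cv2.resize(s,None,fx=5,fy=4.4,interpolation=cv2.INTER_CUBIC)[:600] if 0 else cv2.resize(s,None,fx=4.4,fy=4.4,interpolation=cv2.INTER_CUBIC))
E
```

```text
black 379.0 [294. 235.] [[543.0, 112.0], [614.0, 99.0], [605.0, 46.0], [534.0, 59.0]] [72. 54. 72.] [574.  79.]
blue [426.5 300.5] 3.8 [[ 372. -318.   85.]] [[ 369. -327.   45.]]
blue [454.5 290. ] 9.0 [[ 403. -403.   85.]] [[ 400. -414.   45.]]
blue [418.5 274. ] 5.9 [[ 452. -296.   85.]] [[ 451. -304.   45.]]
```

View pics/topc.png

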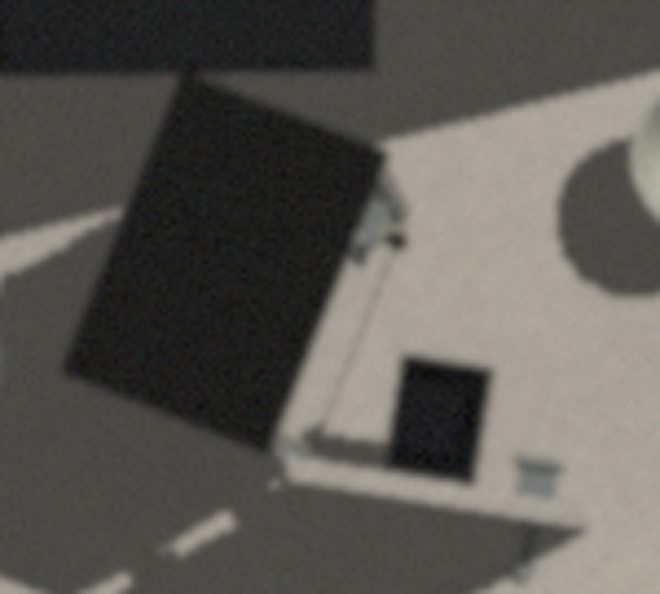

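The crop (4.4×, offset 195,140) gives the black top's corners at (185,72), (385,152), (270,450) and (65,370). The door's top strip runs from (285,478) to (580,528), and the pocket is around (440,420).

Run:
```python
from h import *
c=cam("top");o=np.array([195,140])
f=lambda p:np.array(p)/4.4-0.4+o
P=ray(c,f([[185,72],[385,152],[270,450],[65,370]]),204)[:,:2]
print(np.round(P),np.round(np.linalg.norm(np.roll(P,-1,0)-P,axis=1)))
ly=(P[2]-P[1]+P[3]-P[0]);ly/=np.linalg.norm(ly);lx=np.array([ly[1],-ly[0]])
cen=P.mean(0)-5.5*lx;print("lx",lx,"yaw",np.arctan2(lx[1],lx[0]),"cupboard",cen)
H=cen-75*lx+100*ly;print("hinge",H)
D=ray(c,f([[285,480],[580,530]]),198)[:,:2];print("door outer top",np.round(D))
d=D[1]-D[0];d/=np.linalg.norm(d);cl=-ly
print("theta",np.arctan2(cl[1],cl[0])-np.arctan2(d[1],d[0]))
n=np.array([-d[1],d[0]]);
K=ray(c,f([[405,356],[490,368],[473,480],[390,466]]),112)[:,:2];print("pocket rim",np.round(K),K.mean(0),np.round(np.linalg.norm(np.roll(K,-1,0)-K,axis=1)))
for s in(1,-1): print("pocket",H+85*d+s*52*n,"handle",H+160*d-s*51*n)
print(ray(c,f([[525,540]]),194))
# scene: can + hinge check
s=cam("scene");hsv=cv2.cvtColor(s["pixels"],cv2.COLOR_BGR2HSV);m=(hsv[...,0]>100)&(hsv[...,0]<130)&(hsv[...,1]>130)
for k in blobs(m):
    x,y,w,h=cv2.boundingRect(k)
    if 120<x<220 and 270<y<350: print(x,y,w,h,cv2.contourArea(k),ray(s,[x+w/2,y+h/2],42)[0])
print("proj can",proj(s,[451,-304,42]))
```

```text
[[791. 231.]
 [738. 104.]
 [548. 178.]
 [601. 308.]] [138. 203. 140. 205.]
lx [0.36852772 0.92961676] yaw 1.1933715519359271 cupboard [667.29810921 200.00009854]
hinge [546.6968542  167.13161378]
door outer top [[530. 169.]
 [496. -18.]]
theta 1.3711825955458785
pocket rim [[616. 100.]
 [607.  42.]
 [531.  54.]
 [541. 110.]] [573.9493978   76.42797628] [58. 77. 57. 75.]
pocket [582.84255961  74.27426092] handle [468.20087096  18.67495137]
pocket [480.48230438  92.66931867] handle [568.59265974   0.63364473]
[[490.03844809  17.17923381 194.        ]]
135 310 33 31 455.0 [ 406.97658691 -396.17828284   42.        ]
191 302 21 18 169.5 [ 464.76820307 -302.64496326   42.        ]
126 296 29 25 511.0 [ 353.03132863 -385.81253432   42.        ]
163 292 16 15 101.5 [ 387.88668806 -327.2881845    42.        ]
186 289 19 16 208.5 [ 426.33048399 -287.38013226   42.        ]
159 284 13 11 99.5 [ 356.62810061 -318.44159233   42.        ]
proj can [[196.99845722 307.9784385 ]]
```

Request:
{"fn": "carry_out", "kwargs": {
  "deltas": [15, -53, 4, 0.016, 85, 30, -106, 8, 0.032, 85, 45, -160, 12, 0.048, 85, 60, -213, 16, 0.064, 85, 75, -266, 20, 0.08, 85],
  "force": 30
}}

```text
t: 0.88
tcp_pos: [302.2, 233.3, 251.5]
orientation: [0.0, 0.172, 0.985, 0.0]
ft_force: [1.4, -0.3, -0.0]
grip_width: 84.8
grasp_force: 0.0
```

Request:
{"fn": "carry_out", "kwargs": {
  "deltas": [15, -53, 4, 0.016, 85, 30, -106, 8, 0.032, 85, 45, -160, 12, 0.048, 85, 60, -213, 16, 0.064, 85, 75, -266, 20, 0.08, 85]
}}

```text
t: 1.5
tcp_pos: [377.3, -33.0, 271.6]
orientation: [0.0, 0.132, 0.991, -0.0]
ft_force: [0.5, 0.0, -0.5]
grip_width: 85.0
grasp_force: 0.0
```

Request:
{"fn": "carry_out", "kwargs": {
  "deltas": [15, -53, 0, 0.016, 85, 30, -106, 0, 0.032, 85, 45, -160, 0, 0.048, 85, 60, -213, 0, 0.064, 85, 75, -266, 0, 0.08, 85]
}}

```text
t: 2.12
tcp_pos: [452.4, -299.0, 271.2]
orientation: [0.0, 0.093, 0.996, 0.0]
ft_force: [0.2, 0.2, 1.0]
grip_width: 85.0
grasp_force: 0.0
```

Run:
```python
from h import *
o=env.get_obs();print(o["t"],o["tcp_pos"],np.abs(o["qvel"]).max(),o["orientation"],o["joint_pos"])
c=cam("wrist");cv2.imwrite("pics/w1.png",c["pixels"]);print(c["fx"],np.round(c["hand_eye"],3).tolist(),env.get_obs()["tcp_pos"]);print(proj(c,[[452,-300,85],[452,-300,0]]))
```

```text
2.125 [ 452.35642785 -298.95716637  271.24251116] 0.8677095582303048 [8.89342190e-06 9.26448301e-02 9.95699217e-01 6.81407793e-05] [-8.02482520e-01  3.41513079e-01  1.24196234e+00  1.14976184e-04
  1.55819255e+00 -2.18772455e+00]
414.6997768882803 [[0.0, -0.956, -0.293, 75.061], [1.0, 0.0, 0.001, -0.139], [-0.001, -0.293, 0.956, -142.315], [0.0, 0.0, 0.0, 1.0]] [ 453.19346163 -304.51265788  269.99002431]
[[325.97434944 215.543822  ]
 [326.19805523 196.72180405]]
```

View pics/w1.png

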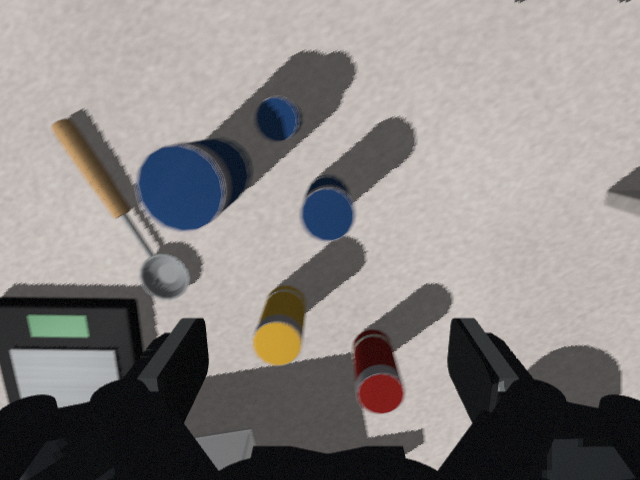

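The wrist view shows the middle blue can's lid at (328,212). The large one is at (184,186) and the small one at (278,118), with yellow and red at (278,342) and (380,393).

Run:
```python
from h import *
c=cam("wrist");o=env.get_obs();print(np.abs(o["qvel"]).max(),o["tcp_pos"])
hsv=cv2.cvtColor(c["pixels"],cv2.COLOR_BGR2HSV)
for n,a,b in(("blue",100,130),("yel",18,30),("red",0,8)):
  m=(hsv[...,0]>=a)&(hsv[...,0]<=b)&(hsv[...,1]>120)&(hsv[...,2]>90)
  for k in blobs(m,300):
    e=cv2.fitEllipse(k);print(n,np.round(e[0]),np.round(e[1]),np.round(ray(c,e[0],85)[0],1), np.round(e[1][0]/c["fx"]*(o["tcp_pos"][2]+142-85)))
```

```text
0.08972031582468139 [ 452.52159571 -301.41451224  269.84695811]
blue [337. 211.] [50. 52.] [ 450.5 -296.7   85. ] 40.0
blue [190. 184.] [79. 88.] [ 407.6 -406.9   85. ] 63.0
blue [293. 110.] [20. 44.] [ 368.5 -314.9   85. ] 16.0
yel [285. 341.] [42. 47.] [ 557.8 -362.8   85. ] 33.0
red [389. 392.] [38. 45.] [ 626.9 -279.5   85. ] 30.0
```

Request:
{"fn": "carry_out", "kwargs": {
  "deltas": [-2, 0, -55, 0, 85, -2, 0, -110, 0, 85, -2, 0, -165, 0, 85, -2, 0, -210, 0, 85, -2, 0, -228, 0, 85]
}}

```text
t: 2.85
tcp_pos: [449.2, -295.7, 41.0]
orientation: [-0.002, 0.093, 0.996, 0.001]
ft_force: [0.2, -0.1, 0.2]
grip_width: 85.1
grasp_force: 0.0
```

Request:
{"fn": "carry_out", "kwargs": {
  "deltas": [0, 0, 0, 0, 85, 0, 0, 0, 0, 38, 0, 0, 0, 0, 38, 0, 0, 0, 0, 38, 0, 0, 0, 0, 38]
}}

```text
t: 3.48
tcp_pos: [450.5, -297.3, 44.4]
orientation: [0.001, 0.093, 0.996, -0.001]
ft_force: [-0.4, 1.1, 6.4]
grip_width: 43.5
grasp_force: 29.9
```

Run:
```python
from h import *
o=env.get_obs();print({k:np.round(v,2) for k,v in o.items()})
```

```text
{'t': np.float64(3.48), 'joint_pos': array([-0.8 ,  0.57,  1.58,  0.  ,  0.98, -2.19]), 'qvel': array([-0.,  0.,  0., -0.,  0., -0.]), 'effort': array([ -0.54, -44.26, -15.28,  -0.11,  -0.35,  -0.  ]), 'tcp_pos': array([ 450.54, -297.33,   44.37]), 'orientation': array([ 0.  ,  0.09,  1.  , -0.  ]), 'ft_force': array([-0.43,  1.15,  6.37]), 'torque': array([ 0.19,  0.16, -0.01]), 'grasp_force': np.float64(29.91), 'grip_width': np.float64(43.46)}
```

Request:
{"fn": "carry_out", "kwargs": {
  "deltas": [0, 0, 30, 0, 38, 0, 0, 80, 0, 38, 5, 10, 135, 0, 38, 15, 30, 185, 0, 38, 30, 60, 215, 0, 38],
  "force": 40
}}

```text
t: 4.1
tcp_pos: [480.4, -237.0, 261.1]
orientation: [0.001, 0.093, 0.996, -0.001]
ft_force: [1.0, -0.5, -1.9]
grip_width: 43.2
grasp_force: 41.1
```

Request:
{"fn": "carry_out", "kwargs": {
  "deltas": [25, 50, 0, 0, 38, 50, 100, 0, 0, 38, 75, 150, 0, 0, 38, 98, 195, 0, 0, 38, 110, 217, 0, 0, 38]
}}

```text
t: 4.72
tcp_pos: [590.6, -17.6, 258.2]
orientation: [-0.0, 0.092, 0.996, 0.0]
ft_force: [0.4, -0.2, -2.1]
grip_width: 43.0
grasp_force: 41.2
```

Request:
{"fn": "carry_out", "kwargs": {
  "deltas": [0, 0, 0, 0, 38, 0, 0, 0, 0, 38, 0, 0, 0, 0, 38]
}}

```text
t: 5.1
tcp_pos: [589.8, -21.1, 258.5]
orientation: [-0.0, 0.093, 0.996, -0.0]
ft_force: [0.4, -0.3, -1.4]
grip_width: 43.4
grasp_force: 41.2
```

Run:
```python
from h import *
o=env.get_obs();print({k:np.round(v,2) for k,v in o.items()})
c=cam("wrist");cv2.imwrite("pics/w2.png",c["pixels"])
```

```text
{'t': np.float64(5.1), 'joint_pos': array([-0.24,  0.44,  1.13, -0.  ,  1.58, -1.62]), 'qvel': array([ 0.,  0., -0.,  0., -0.,  0.]), 'effort': array([ 3.400e-01, -4.950e+01, -2.457e+01,  1.000e-02, -0.000e+00,
       -1.000e-02]), 'tcp_pos': array([589.8 , -21.1 , 258.45]), 'orientation': array([-0.  ,  0.09,  1.  , -0.  ]), 'ft_force': array([ 0.43, -0.3 , -1.37]), 'torque': array([-0.04,  0.03,  0.04]), 'grasp_force': np.float64(41.18), 'grip_width': np.float64(43.41)}
```

View pics/w2.png

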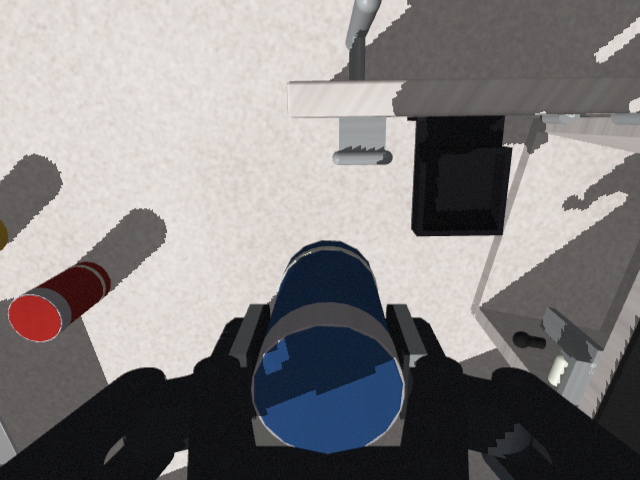

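The wrist view shows the door's top edge between rows 82 and 117 with its free end at column 288, and the handle top near (368,5). The pocket's outer outline spans columns 413–512 with its front rim at row 235, and the can is held upright.

Run:
```python
from h import *
c=cam("wrist");im=c["pixels"];g=cv2.cvtColor(im,cv2.COLOR_BGR2GRAY)
# edges of door top strip
for x in(295,320,330,470,500,560,600):
    d=np.diff(g[60:135,x].astype(int));print(x,[(60+i,d[i]) for i in np.argsort(-abs(d))[:4]])
I=ray(c,[[289,117],[600,111.5]],198);O=ray(c,[[289,82.5],[600,82]],198)
print("inner",I,"outer",O)
R=ray(c,[[512,148],[503,235],[413,235]],112);print("rim",R)
np.save("w2c.npy",np.r_[c["R"].ravel(),c["t"]])
v=cv2.resize(cv2.convertScaleAbs(im[70:250,280:530],alpha=2.5),None,fx=3,fy=3,interpolation=cv2.INTER_CUBIC);cv2.imwrite("pics/w2c.png",v)
```

```text
295 [(np.int64(80), np.int64(-62)), (np.int64(82), np.int64(30)), (np.int64(83), np.int64(27)), (np.int64(115), np.int64(-26))]
320 [(np.int64(79), np.int64(-46)), (np.int64(117), np.int64(46)), (np.int64(80), np.int64(-42)), (np.int64(115), np.int64(-38))]
330 [(np.int64(78), np.int64(-76)), (np.int64(79), np.int64(-49)), (np.int64(117), np.int64(41)), (np.int64(115), np.int64(-36))]
470 [(np.int64(115), np.int64(-37)), (np.int64(114), np.int64(-30)), (np.int64(116), np.int64(-11)), (np.int64(129), np.int64(-9))]
500 [(np.int64(114), np.int64(-37)), (np.int64(115), np.int64(-24)), (np.int64(128), np.int64(-15)), (np.int64(119), np.int64(8))]
560 [(np.int64(113), np.int64(45)), (np.int64(114), np.int64(25)), (np.int64(132), np.int64(12)), (np.int64(120), np.int64(-10))]
600 [(np.int64(62), np.int64(-76)), (np.int64(63), np.int64(-44)), (np.int64(116), np.int64(44)), (np.int64(112), np.int64(32))]
inner [[511.95557167 -24.58338474 198.        ]
 [536.45750977 118.19347567 198.        ]] outer [[497.25608368 -21.38760377 198.        ]
 [523.40885609 118.15249467 198.        ]]
rim [[558.01511059 112.65120571 112.        ]
 [618.56003295 102.70719472 112.        ]
 [606.45867247  38.77754041 112.        ]]
```

View pics/w2c.png

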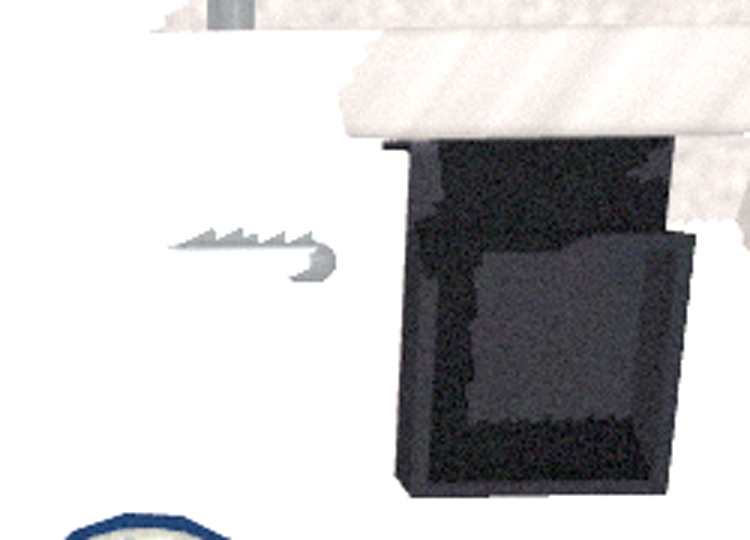

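The enhanced crop (3×, offset 280,70) gives the rim's front corners at (410,495) and (665,495). The front edge works out at 62 mm, as it must be, and the pocket centre at about (582, 76.5) from both the rim and the door edge. The door angle is about 1.37 rad.

Request:
{"fn": "carry_out", "kwargs": {
  "deltas": [-4, 50, 0, 0.01, 38, -8, 97, 0, 0.01, 38, -8, 97, 0, 0.01, 38, -8, 97, -50, 0.01, 38, -8, 97, -90, 0.01, 38]
}}

```text
t: 5.82
tcp_pos: [581.9, 75.9, 167.0]
orientation: [-0.0, 0.088, 0.996, -0.0]
ft_force: [-0.3, -0.5, -1.3]
grip_width: 43.2
grasp_force: 41.5
```

Request:
{"fn": "carry_out", "kwargs": {
  "deltas": [0, 0, 0, 0, 38, 0, 0, 0, 0, 38, 0, 0, -8, 0, 38, 0, 0, -14, 0, 38, 0, 0, -18, 0, 38]
}}

```text
t: 6.45
tcp_pos: [582.1, 76.9, 150.1]
orientation: [-0.0, 0.088, 0.996, -0.0]
ft_force: [0.3, 0.2, -1.0]
grip_width: 43.2
grasp_force: 41.4
```

Request:
{"fn": "carry_out", "kwargs": {
  "deltas": [0, 0, -4, 0, 38, 0, 0, -8, 0, 38, 0, 0, -10, 0, 38, 0, 0, -11, 0, 38, 0, 0, -11, 0, 38]
}}

```text
t: 7.08
tcp_pos: [582.2, 76.9, 139.3]
orientation: [0.0, 0.088, 0.996, 0.0]
ft_force: [0.2, 0.0, -1.0]
grip_width: 43.3
grasp_force: 41.4
```

Run:
```python
from h import *
c=cam("wrist");cv2.imwrite("pics/w3.png",c["pixels"])
```

```text
(no output)
```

View pics/w3.png

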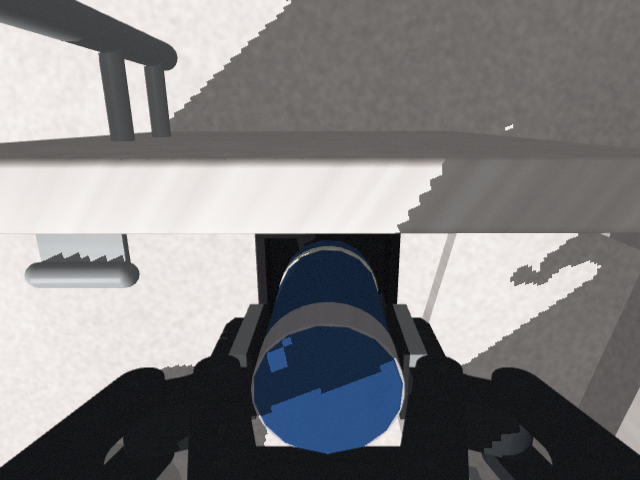

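The can is down between the pocket's side walls (columns 258 and 400, can base about 283–378). There is no floor contact yet, so I lower a little and release.

Request:
{"fn": "carry_out", "kwargs": {
  "deltas": [0, 0, -1, 0, 38, 0, 0, -1, 0, 38, 0, 0, -2, 0, 38, 0, 0, -2, 0, 38]
}}

```text
t: 7.62
tcp_pos: [582.7, 77.0, 138.4]
orientation: [0.001, 0.088, 0.996, 0.0]
ft_force: [-0.9, 0.8, 5.7]
grip_width: 43.2
grasp_force: 42.3
```

Request:
{"fn": "carry_out", "kwargs": {
  "deltas": [0, 0, 0, 0, 75, 0, 0, 0, 0, 75, 0, 0, 0, 0, 75, 0, 0, 0, 0, 75, 0, 0, 10, 0, 75]
}}

```text
t: 8.25
tcp_pos: [581.8, 76.9, 147.1]
orientation: [-0.001, 0.088, 0.996, -0.0]
ft_force: [0.5, -0.6, -0.4]
grip_width: 74.8
grasp_force: 0.0
```

Request:
{"fn": "carry_out", "kwargs": {
  "deltas": [0, 0, 20, 0, 75, 0, 0, 50, 0, 75, 0, 0, 90, 0, 75, 0, 0, 120, 0, 75, 0, 0, 140, 0, 75]
}}

```text
t: 8.88
tcp_pos: [582.2, 76.9, 289.8]
orientation: [0.001, 0.088, 0.996, 0.0]
ft_force: [-0.3, -0.5, -0.1]
grip_width: 74.9
grasp_force: 0.0
```

Run:
```python
from h import *
o=env.get_obs();print(o["tcp_pos"])
c=cam("wrist");im=c["pixels"];hsv=cv2.cvtColor(im,cv2.COLOR_BGR2HSV);cv2.imwrite("pics/w4.png",im)
m=(hsv[...,0]>=100)&(hsv[...,0]<=130)&(hsv[...,1]>120)&(hsv[...,2]>60)
for k in blobs(m,300):
    e=cv2.fitEllipse(k);print(np.round(e[0]),np.round(e[1]),np.round(ray(c,e[0],179)[0],1))
# door handle predicted pixels
d=np.array([-.172,-.985]);n=np.array([.985,-.172]);H=np.array([545.3,168.5]);p=H+160*d-51*n;print("handle",p,proj(c,[*p,194]))
```

```text
[582.2276014   76.89266319 289.80739385]
[328. 243.] [63. 66.] [583.   77.3 179. ]
handle [467.545  19.672] [[182.81350207  63.22007366]]
```

View pics/w4.png

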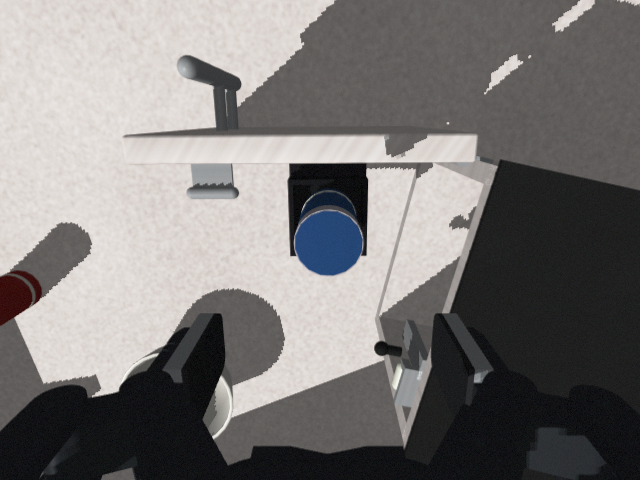

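The can stands in the pocket, with its lid at (328,243), i.e. (583,77) at z=179. The handle's top is at (187,66), close to the predicted (183,63). Next I make a half turn, so joint 6 has room for the door swing, and go over the handle.

Request:
{"fn": "carry_out", "kwargs": {
  "deltas": [-6, -3, 0, -0.18, 50, -12, -6, 0, -0.36, 50, -18, -9, 0, -0.54, 50, -24, -12, 0, -0.72, 50, -30, -15, 0, -0.9, 50]
}}

```text
t: 9.55
tcp_pos: [551.8, 61.8, 287.3]
orientation: [-0.0, 0.515, 0.857, -0.0]
ft_force: [0.1, -0.7, -0.4]
grip_width: 50.2
grasp_force: 0.0
```

Request:
{"fn": "carry_out", "kwargs": {
  "deltas": [-6, -3, 0, -0.18, 50, -12, -6, 0, -0.36, 50, -18, -9, 0, -0.54, 50, -24, -12, 0, -0.72, 50, -30, -15, 0, -0.9, 50]
}}

```text
t: 10.18
tcp_pos: [521.8, 46.8, 287.3]
orientation: [-0.0, 0.836, 0.548, -0.0]
ft_force: [1.4, -0.1, 0.5]
grip_width: 50.1
grasp_force: 0.0
```

Request:
{"fn": "carry_out", "kwargs": {
  "deltas": [-6, -3, 0, -0.18, 50, -12, -6, 0, -0.36, 50, -18, -9, 0, -0.54, 50, -24, -12, 0, -0.72, 50, -30, -15, 0, -0.9, 50]
}}

```text
t: 10.8
tcp_pos: [491.8, 31.8, 287.4]
orientation: [-0.0, 0.992, 0.13, 0.0]
ft_force: [-0.0, 0.1, -0.5]
grip_width: 50.1
grasp_force: 0.0
```

Request:
{"fn": "carry_out", "kwargs": {
  "deltas": [-8, -4, 0, -0.18, 50, -16, -7, 0, -0.36, 50, -24, -10, 0, -0.44, 50, -24, -10, 0, -0.44, 50, -24, -10, 0, -0.44, 50]
}}

```text
t: 11.42
tcp_pos: [468.3, 21.9, 287.4]
orientation: [-0.0, 0.996, -0.086, 0.0]
ft_force: [-0.0, -0.6, -0.0]
grip_width: 49.8
grasp_force: 0.0
```

Run:
```python
from h import *
o=env.get_obs();print(o["tcp_pos"],o["orientation"],o["joint_pos"])
c=cam("wrist");im=c["pixels"];cv2.imwrite("pics/w5.png",im)
print(proj(c,[[467.5,19.7,194],[469,22,194],[469,22,194-34]]))
```

```text
[468.3346858   21.94000475 287.35126938] [-1.60936671e-05  9.96281139e-01 -8.61619672e-02  9.05104872e-05] [-2.06532376e-01  1.98190997e-01  1.39788618e+00  5.36900079e-05
  1.54533963e+00  1.53680046e+00]
[[331.69147107 249.81669052]
 [327.4592168  248.08035194]
 [327.52985121 233.02893304]]
```

View pics/w5.png

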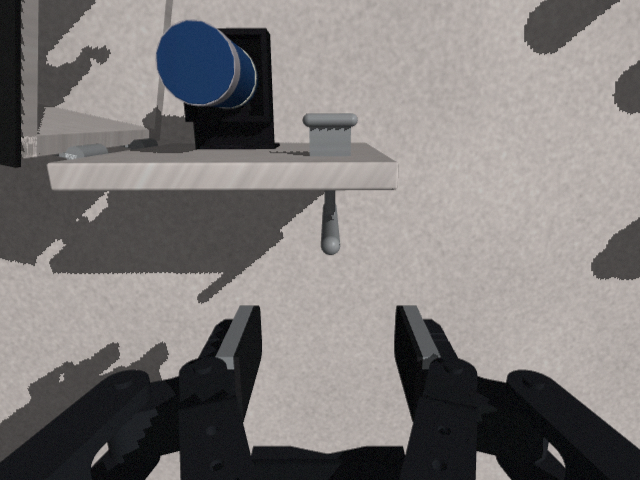

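The handle's top is at (331,246), so the bar is at about (470,20). The can (190,65) is still standing. Going down and pinching.

Request:
{"fn": "carry_out", "kwargs": {
  "deltas": [2, -2, -30, 0, 50, 2, -2, -80, 0, 50, 2, -2, -115, 0, 50, 2, -2, -133, 0, 50, 2, -2, -133, 0, 50]
}}

```text
t: 12.1
tcp_pos: [469.9, 20.1, 153.4]
orientation: [-0.0, 0.996, -0.087, -0.001]
ft_force: [-0.5, 0.2, 0.7]
grip_width: 49.9
grasp_force: 0.0
```

Request:
{"fn": "carry_out", "kwargs": {
  "deltas": [0, 0, 0, 0, 8, 0, 0, 0, 0, 8, 0, 0, 0, 0, 8, 0, 0, 0, 0, 8, 0, 0, 0, 0, 8],
  "force": 60
}}

```text
t: 12.72
tcp_pos: [470.8, 19.9, 155.3]
orientation: [0.0, 0.996, -0.087, 0.001]
ft_force: [0.5, 1.8, 6.5]
grip_width: 10.6
grasp_force: 58.4
```

Run:
```python
import numpy as np
H=np.array([546.7,168.3]);p=np.array([470,20.])-H
def at(a): return H+np.array([[np.cos(a),-np.sin(a)],[np.sin(a),np.cos(a)]])@p
for A in([0,.03,.09,.16,.23,.3],[.3,.38,.46,.54,.62,.7],[.7,.78,.86,.93,.99,1.03],[1.03,1.05,1.07,1.09,1.11,1.13],[1.13,1.14,1.15,1.16,1.17,1.18],[1.18,1.2,1.24,1.28,1.32,1.36,1.4,1.44]):
    print([np.round([*(at(a)-at(A[0])),a-A[0]],2).tolist() for a in A[1:]],np.round(at(A[-1])))
```

```text
[[4.48, -2.23, 0.03], [13.64, -6.29, 0.09], [24.61, -10.33, 0.16], [35.83, -13.58, 0.23], [47.25, -16.04, 0.3]] [517.   4.]
[[13.23, -1.83, 0.08], [26.56, -2.59, 0.16], [39.91, -2.29, 0.24], [53.19, -0.92, 0.32], [66.32, 1.51, 0.4]] [584.   5.]
[[12.9, 3.47, 0.08], [25.47, 7.95, 0.16], [36.15, 12.69, 0.23], [45.02, 17.34, 0.29], [50.78, 20.74, 0.33]] [634.  26.]
[[2.82, 1.78, 0.02], [5.61, 3.62, 0.04], [8.36, 5.51, 0.06], [11.08, 7.46, 0.08], [13.75, 9.46, 0.1]] [648.  36.]
[[1.32, 1.02, 0.01], [2.63, 2.05, 0.02], [3.93, 3.1, 0.03], [5.22, 4.16, 0.04], [6.5, 5.23, 0.05]] [655.  41.]
[[2.53, 2.18, 0.02], [7.45, 6.7, 0.06], [12.18, 11.41, 0.1], [16.72, 16.3, 0.14], [21.07, 21.38, 0.18], [25.2, 26.62, 0.22], [29.13, 32.02, 0.26]] [684.  73.]
```

Request:
{"fn": "carry_out", "kwargs": {
  "deltas": [4.5, -2, 1, 0.03, 8, 13.5, -6.5, 1, 0.09, 8, 24.5, -10.5, 1, 0.16, 8, 36, -13.5, 1, 0.23, 8, 47, -16, 1, 0.3, 8]
}}

```text
t: 13.35
tcp_pos: [517.7, 4.3, 155.3]
orientation: [-0.001, 0.998, 0.064, 0.0]
ft_force: [-0.2, 6.4, 1.6]
grip_width: 10.3
grasp_force: 59.1
```

Request:
{"fn": "carry_out", "kwargs": {
  "deltas": [13, -1, 0, 0.08, 8, 26.5, -1.5, 0, 0.16, 8, 40, -1, 0, 0.24, 8, 53, 0, 0, 0.32, 8, 66, 2.5, 0, 0.4, 8]
}}

```text
t: 13.98
tcp_pos: [583.7, 6.0, 155.3]
orientation: [0.0, 0.965, 0.261, -0.0]
ft_force: [-1.4, 0.8, 2.5]
grip_width: 10.4
grasp_force: 59.2
```

Request:
{"fn": "carry_out", "kwargs": {
  "deltas": [13, 3.5, 0, 0.08, 8, 25.5, 8, 0, 0.16, 8, 36, 12.5, 0, 0.23, 8, 45, 17.5, 0, 0.29, 8, 51, 20.5, 0, 0.33, 8]
}}

```text
t: 14.6
tcp_pos: [634.5, 26.9, 155.3]
orientation: [-0.0, 0.909, 0.416, -0.0]
ft_force: [-1.1, 0.4, 2.8]
grip_width: 10.4
grasp_force: 59.3
```

Request:
{"fn": "carry_out", "kwargs": {
  "deltas": [0, 0, 0, 0, 8]
}}

```text
t: 14.72
tcp_pos: [634.5, 26.9, 155.4]
orientation: [0.0, 0.91, 0.415, 0.0]
ft_force: [0.8, -0.6, 2.1]
grip_width: 10.6
grasp_force: 59.3
```

Request:
{"fn": "carry_out", "kwargs": {
  "deltas": [3, 2, 0, 0.02, 8, 5.5, 3.5, 0, 0.04, 8, 8.5, 5.5, 0, 0.06, 8, 11, 7.5, 0, 0.08, 8, 14, 9.5, 0, 0.1, 8]
}}

```text
t: 15.35
tcp_pos: [648.4, 36.4, 155.3]
orientation: [0.0, 0.888, 0.46, -0.0]
ft_force: [1.1, -0.8, 2.5]
grip_width: 10.1
grasp_force: 59.2
```

Request:
{"fn": "carry_out", "kwargs": {
  "deltas": [1.5, 1, 0, 0.01, 8, 2.5, 2, 0, 0.02, 8, 4, 3, 0, 0.03, 8, 5, 4, 0, 0.04, 8, 6.5, 5, 0, 0.05, 8]
}}

```text
t: 15.98
tcp_pos: [654.7, 41.5, 155.4]
orientation: [-0.0, 0.876, 0.482, -0.0]
ft_force: [-0.3, -1.5, 2.2]
grip_width: 10.4
grasp_force: 59.3
```

Request:
{"fn": "carry_out", "kwargs": {
  "deltas": [1, 0.9, 0, 0.008, 8, 2, 1.7, 0, 0.016, 8, 3, 2.6, 0, 0.024, 8, 3, 2.6, 0, 0.024, 8]
}}

```text
t: 16.48
tcp_pos: [656.7, 43.3, 155.3]
orientation: [-0.0, 0.87, 0.492, -0.002]
ft_force: [-5.4, -4.8, 3.9]
grip_width: 10.2
grasp_force: 59.6
```

Request:
{"fn": "carry_out", "kwargs": {
  "deltas": [0.7, 0.7, 0, 0.006, 8, 1.4, 1.4, 0, 0.012, 8, 2.1, 2, 0, 0.018, 8, 2.1, 2, 0, 0.018, 8]
}}

```text
t: 16.98
tcp_pos: [659.3, 45.5, 155.3]
orientation: [-0.0, 0.866, 0.5, -0.001]
ft_force: [-2.8, -3.5, 3.7]
grip_width: 10.1
grasp_force: 59.4
```

Request:
{"fn": "carry_out", "kwargs": {
  "deltas": [0.7, 0.7, 0, 0.006, 8, 1.4, 1.4, 0, 0.012, 8, 1.4, 1.4, 0, 0.012, 8]
}}

```text
t: 17.35
tcp_pos: [661.3, 47.4, 155.3]
orientation: [0.0, 0.863, 0.506, 0.0]
ft_force: [-0.5, -2.1, 1.6]
grip_width: 10.5
grasp_force: 59.3
```

Request:
{"fn": "carry_out", "kwargs": {
  "deltas": [0.7, 0.7, 0, 0.006, 8, 1.4, 1.4, 0, 0.012, 8, 1.4, 1.4, 0, 0.012, 8]
}}

```text
t: 17.73
tcp_pos: [663.0, 49.0, 155.3]
orientation: [0.0, 0.86, 0.511, 0.0]
ft_force: [3.8, -1.3, 2.0]
grip_width: 10.3
grasp_force: 59.2
```

Request:
{"fn": "carry_out", "kwargs": {
  "deltas": [0.9, 0.5, 0, 0.006, 8, 1.7, 1.2, 0, 0.012, 8, 1.7, 1.2, 0, 0.012, 8]
}}

```text
t: 18.1
tcp_pos: [664.5, 50.5, 155.3]
orientation: [-0.0, 0.857, 0.516, 0.0]
ft_force: [2.5, 1.0, 2.0]
grip_width: 10.3
grasp_force: 59.2
```

Request:
{"fn": "carry_out", "kwargs": {
  "deltas": [0.5, 0.6, 0, 0.005, 8, 1, 1.1, 0, 0.009, 8, 1, 1.1, 0, 0.009, 8]
}}

```text
t: 18.48
tcp_pos: [665.4, 51.4, 155.3]
orientation: [-0.0, 0.854, 0.52, 0.0]
ft_force: [4.2, 2.9, -0.1]
grip_width: 10.1
grasp_force: 59.2
```

Request:
{"fn": "carry_out", "kwargs": {
  "deltas": [0.5, 0.5, 0, 0.004, 8, 0.9, 0.9, 0, 0.008, 8, 0.9, 0.9, 0, 0.008, 8]
}}

```text
t: 18.85
tcp_pos: [666.3, 52.3, 155.3]
orientation: [-0.0, 0.852, 0.523, 0.0]
ft_force: [4.8, 3.7, 1.5]
grip_width: 10.4
grasp_force: 59.1
```

Request:
{"fn": "carry_out", "kwargs": {
  "deltas": [0.4, 0.4, 0, 0.004, 8, 0.8, 0.8, 0, 0.007, 8, 0.8, 0.8, 0, 0.007, 8]
}}

```text
t: 19.23
tcp_pos: [666.8, 52.8, 155.3]
orientation: [-0.0, 0.85, 0.526, -0.0]
ft_force: [2.3, 2.9, 1.3]
grip_width: 10.5
grasp_force: 59.2
```

On the stop: the draw force rose to about 6 N and then eased as the door touched. Letting go.

Request:
{"fn": "carry_out", "kwargs": {
  "deltas": [0, 0, 0, 0, 40, 0, 0, 0, 0, 40, 0, 0, 0, 0, 40, 0, 0, 0, 0, 40, 0, 0, 0, 0, 40]
}}

```text
t: 19.85
tcp_pos: [666.9, 52.7, 155.3]
orientation: [-0.0, 0.85, 0.526, -0.0]
ft_force: [0.2, -0.2, 0.4]
grip_width: 39.8
grasp_force: 0.0
```

Run:
```python
from h import *
o=env.get_obs();print(o["tcp_pos"],o["ft_force"])
c=cam("wrist");cv2.imwrite("pics/w6.png",c["pixels"]);t=cam("top");cv2.imwrite("pics/t6.png",t["pixels"])
```

```text
[666.9287386   52.71355068 155.32403893] [ 0.16281446 -0.19387549  0.38435104]
```

Request:
{"fn": "carry_out", "kwargs": {
  "deltas": [0, 0, 0, 0, 40, 0, 0, 0, 0, 40, 0, 0, 0, 0, 40, 0, 0, 0, 0, 40, 0, 0, 0, 0, 40]
}}

```text
t: 20.58
tcp_pos: [667.0, 52.8, 155.3]
orientation: [0.0, 0.85, 0.526, 0.0]
ft_force: [-0.2, -0.9, 0.4]
grip_width: 40.1
grasp_force: 0.0
```

Run:
```python
from h import *
o=env.get_obs();print(o["tcp_pos"],o["ft_force"])
a=cv2.imread("pics/w6.png").astype(int);b=cam("wrist")["pixels"].astype(int)
print((abs(a-b).max(2)>40).sum())
t=cam("top");im=t["pixels"];g=cv2.cvtColor(im,cv2.COLOR_BGR2GRAY)
a0=cv2.imread("pics/t6.png",0).astype(int);print((abs(a0-g)>40).sum())
# pocket/black & old open door area now empty?
print("old pocket pixel",im[235,294],"blue near pocket",((lambda h:((h[...,0]>100)&(h[...,0]<130)&(h[...,1]>130))[150:265,200:340].sum())(cv2.cvtColor(im,cv2.COLOR_BGR2HSV))))
```

```text
[666.97014847  52.75827585 155.32591732] [-0.23316341 -0.90887788  0.4335263 ]
384
0
old pocket pixel [114 132 138] blue near pocket 0
```

The door stays shut with the fingers off it. Now I grip again and pull it through the catch.

Run:
```python
import numpy as np
H=np.array([546.7,168.3]);p=np.array([667,52.7])-H
def at(a): return H+np.array([[np.cos(a),-np.sin(a)],[np.sin(a),np.cos(a)]])@p
for A in([0,.012,.024,.036,.048,.06],[.06,.075,.09,.105,.12,.14],[.14,.17,.21,.26,.32,.38],[.38,.44,.5,.57,.64,.71],[.71,.78,.85,.92,.99,1.06],[1.06,1.13,1.2,1.27,1.32,1.36],[1.36,1.38,1.4,1.4,1.4]):
    A=-np.array(A);print([np.round([*(at(a)-at(A[0])),a-A[0]],2).tolist() for a in A[1:]],np.round(at(A[-1])))
```

```text
[[-1.4, -1.44, -0.01], [-2.81, -2.85, -0.02], [-4.24, -4.25, -0.04], [-5.69, -5.64, -0.05], [-7.15, -7.01, -0.06]] [660.  46.]
[[-1.85, -1.68, -0.02], [-3.73, -3.34, -0.03], [-5.63, -4.97, -0.04], [-7.56, -6.56, -0.06], [-10.16, -8.65, -0.08]] [650.  37.]
[[-3.98, -3.03, -0.03], [-9.43, -6.88, -0.07], [-16.45, -11.39, -0.12], [-25.16, -16.32, -0.18], [-34.15, -20.72, -0.24]] [616.  16.]
[[-9.24, -3.85, -0.06], [-18.69, -7.15, -0.12], [-29.94, -10.27, -0.19], [-41.38, -12.59, -0.26], [-52.96, -14.11, -0.33]] [563.   2.]
[[-11.66, -0.7, -0.07], [-23.33, -0.59, -0.14], [-34.97, 0.34, -0.21], [-46.52, 2.08, -0.28], [-57.91, 4.62, -0.35]] [505.   7.]
[[-11.19, 3.34, -0.07], [-22.12, 7.45, -0.14], [-32.73, 12.31, -0.21], [-40.09, 16.23, -0.26], [-45.84, 19.63, -0.3]] [459.  26.]
[[-2.82, 1.79, -0.02], [-5.6, 3.63, -0.04], [-5.6, 3.63, -0.04], [-5.6, 3.63, -0.04]] [453.  30.]
```

Request:
{"fn": "carry_out", "kwargs": {
  "deltas": [0, 0, 0, 0, 8, 0, 0, 0, 0, 8, 0, 0, 0, 0, 8, 0, 0, 0, 0, 8, 0, 0, 0, 0, 8],
  "force": 60
}}

```text
t: 21.3
tcp_pos: [667.0, 52.8, 155.5]
orientation: [0.0, 0.85, 0.526, 0.0]
ft_force: [-1.5, 0.9, 2.3]
grip_width: 10.3
grasp_force: 58.4
```

Request:
{"fn": "carry_out", "kwargs": {
  "deltas": [-1.4, -1.4, 0, -0.012, 8, -2.8, -2.8, 0, -0.024, 8, -4.2, -4.2, 0, -0.036, 8, -5.7, -5.6, 0, -0.048, 8, -7.1, -7, 0, -0.06, 8]
}}

```text
t: 21.92
tcp_pos: [659.4, 45.5, 155.4]
orientation: [-0.0, 0.866, 0.5, -0.001]
ft_force: [-3.4, 1.0, 4.3]
grip_width: 10.4
grasp_force: 58.8
```

Request:
{"fn": "carry_out", "kwargs": {
  "deltas": [-1.8, -1.7, 0, -0.015, 8, -3.7, -3.3, 0, -0.03, 8, -5.6, -5, 0, -0.045, 8, -7.5, -6.5, 0, -0.06, 8, -10.2, -8.6, 0, -0.08, 8]
}}

```text
t: 22.55
tcp_pos: [649.6, 37.2, 155.5]
orientation: [0.0, 0.885, 0.465, 0.0]
ft_force: [-3.3, 3.8, 4.7]
grip_width: 10.1
grasp_force: 58.9
```

Request:
{"fn": "carry_out", "kwargs": {
  "deltas": [-4.5, -2.5, 0, -0.03, 8, -10, -6, 0, -0.07, 8, -17, -10.5, 0, -0.12, 8, -25.5, -15.5, 0, -0.18, 8, -34.5, -20, 0, -0.24, 8]
}}

```text
t: 23.18
tcp_pos: [615.0, 16.5, 155.4]
orientation: [0.0, 0.935, 0.354, 0.0]
ft_force: [1.0, -0.4, 4.3]
grip_width: 10.5
grasp_force: 58.9
```

Request:
{"fn": "carry_out", "kwargs": {
  "deltas": [-9, -4, 0, -0.06, 8, -18.5, -7, 0, -0.12, 8, -30, -10.5, 0, -0.19, 8, -41.5, -12.5, 0, -0.26, 8, -53, -14, 0, -0.33, 8]
}}

```text
t: 23.8
tcp_pos: [561.9, 2.4, 155.5]
orientation: [0.0, 0.981, 0.196, 0.0]
ft_force: [1.0, 0.1, 4.9]
grip_width: 10.4
grasp_force: 58.9
```

Request:
{"fn": "carry_out", "kwargs": {
  "deltas": [-11.5, -0.5, 0, -0.07, 8, -23.5, -0.5, 0, -0.14, 8, -35, 0.5, 0, -0.21, 8, -46.5, 2, 0, -0.28, 8, -58, 4.5, 0, -0.35, 8]
}}

```text
t: 24.42
tcp_pos: [503.8, 7.3, 155.4]
orientation: [0.0, 1.0, 0.022, 0.0]
ft_force: [0.5, 1.0, 4.0]
grip_width: 10.2
grasp_force: 58.9
```

Request:
{"fn": "carry_out", "kwargs": {
  "deltas": [-11, 3.5, 0, -0.07, 8, -22, 7.5, 0, -0.14, 8, -32.5, 12.5, 0, -0.21, 8, -40, 16.5, 0, -0.26, 8, -45.5, 20, 0, -0.3, 8]
}}

```text
t: 25.05
tcp_pos: [458.0, 27.0, 155.4]
orientation: [0.001, 0.992, -0.127, 0.0]
ft_force: [-1.2, -4.8, 6.2]
grip_width: 10.3
grasp_force: 59.1
```

Request:
{"fn": "carry_out", "kwargs": {
  "deltas": [-2.8, 1.8, 0, -0.02, 8, -5.6, 3.6, 0, -0.04, 8, -5.6, 3.6, 0, -0.04, 8, -5.6, 3.6, 0, -0.04, 8]
}}

```text
t: 25.55
tcp_pos: [452.5, 30.6, 155.4]
orientation: [0.001, 0.989, -0.146, -0.0]
ft_force: [-2.2, -2.5, 6.2]
grip_width: 10.4
grasp_force: 59.1
```

Request:
{"fn": "carry_out", "kwargs": {
  "deltas": [0, 0, 0, 0, 45, 0, 0, 0, 0, 45, 0, 0, 0, 0, 45, 0, 0, 0, 0, 45, 0, 0, 20, 0, 45]
}}

```text
t: 26.18
tcp_pos: [452.4, 31.4, 174.6]
orientation: [-0.0, 0.989, -0.146, -0.002]
ft_force: [0.4, 0.6, -0.1]
grip_width: 44.7
grasp_force: 0.0
```

Request:
{"fn": "carry_out", "kwargs": {
  "deltas": [0, 0, 30, 0, 45, 0, 0, 70, 0, 45, 0, 0, 110, 0, 45, 0, 0, 130, 0, 45, 0, 0, 130, 0, 45]
}}

```text
t: 26.8
tcp_pos: [453.4, 31.3, 306.2]
orientation: [0.0, 0.989, -0.146, 0.001]
ft_force: [0.7, -0.1, 0.5]
grip_width: 45.0
grasp_force: 0.0
```

Run:
```python
from h import *
o=env.get_obs();print(o["tcp_pos"],o["ft_force"])
c=cam("wrist");im=c["pixels"];t=cam("top")["pixels"]
a=cv2.resize(t[100:320,150:500],None,fx=1.6,fy=1.6,interpolation=cv2.INTER_CUBIC)
b=cv2.resize(im[:,:],None,fx=.5,fy=.5);v=np.zeros((a.shape[0]+b.shape[0],a.shape[1],3),np.uint8);v[:a.shape[0]]=a;v[a.shape[0]:,:b.shape[1]]=b
cv2.imwrite("pics/end.png",v);print(v.shape)
H=np.array([546.7,168.3])
hsv=cv2.cvtColor(im,cv2.COLOR_BGR2HSV);m=(hsv[...,0]>=100)&(hsv[...,0]<=130)&(hsv[...,1]>120)&(hsv[...,2]>60)
for k in blobs(m,300):
    e=cv2.fitEllipse(k);print(np.round(e[0]),np.round(e[1]),np.round(ray(c,e[0],179)[0],1))
th=1.486;a=-.377-th;d=np.array([np.cos(a),np.sin(a)]);n=np.array([-d[1],d[0]]);print("pocket",H+85*d+52*n)
```

```text
[453.41572469  31.25488193 306.18091219] [ 0.71148413 -0.07521166  0.51560487]
(592, 560, 3)
[205.  72.] [68. 76.] [572.   72.9 179. ]
pocket [572.01042225  71.92374501]
```

View pics/end.png

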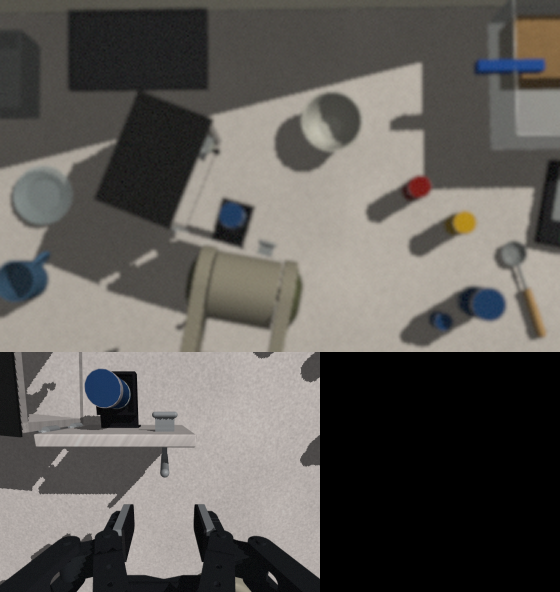

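The final view shows the door wide open and roughly square to the front, with the can upright in its pocket: lid at (233,214) in the top crop, measured at (572,73) against the expected pocket centre (572,72). The gripper is clear, and the bystanders are where they were.

```bash
python3 -c "
from bench import ticket
print(ticket.job_done())"
```

```text
the job is handed in; nothing more can be done
None
```

The blue can is standing in the door pocket. The door snapped into the catch and held with the gripper off it, then was pulled through and left open at about 1.49 rad. The job was handed in at about 27 s.

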